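Slide the vial block round to the reader

ROBOT

A 6-joint arm with a two-finger parallel gripper is mounted at the origin on the work surface. World frame = base frame: x ahead of the robot, y to its left, z up, the work surface at z = 0. Lengths are in m, angles in degrees, forces in N, time in s.
With the tool pointing down it reaches from about 0.25 to 0.775 m from the base axis. Payload 4 kg.
Tool frame: the origin (TCP) lies midway between the tips of the shut fingers; the grasp point (between the pads) lies arm.grip_point_offset behind it (arm.grip_point_offset is the distance from the TCP to the grasp point, in m); z points along the fingers, y is the line along which they close (so a half turn about z gives the same grasp; the last joint's range is limited). The gripper opens to 94 mm and grips with 3 to 60 N. Pads are 16 mm wide; open, the fingers measure 119 mm over their backs; the gripper's body (75 mm by 177 mm) begins 78 mm behind the grasp point.
Start: joints at [65.655, 4.996, 78.535, -0, 96.463, -5.907], TCP at [0.174, 0.522, 0.206] pointing down, gripper open.
Joint ranges: [-177.83, 177.83], [-43.37, 116.18], [15.69, 146.23], [-61.86, 241.86], [9.47, 152.12], [-147.06, 147.06]. Speed limits (degrees/s): [159.86, 159.86, 180, 180, 180, 180].

INTERFACE

Orientations are given as a 3x3 rotation matrix whose columns are the frame's x, y, z axes.
In Python, from cell import arm, readout, read_camera, camera_info gives the robot as it stands. Calls block until the motion is done:
- arm.movep(position, orientation): joint-space move of the TCP to a pose.
- arm.move_l(position, orientation=None, rate=0.15): straight line of the TCP; orientation=None keeps the orientation; rate is the mean speed in m/s.
- arm.move_j(angles): joint-space move.
- arm.grip(opening, squeeze=None): finger opening in m; squeeze is the grip in N (None keeps the last); returns when the fingers have stopped.
- arm.sleep(seconds).
- arm.inverse_kinematics(position, orientation): joint angles nearest the present ones, or None.
- readout.read_state(): the state.
- read_camera(name): name is "scene" or "side" or "wrist"; returns (picture, depth): 420x560x3 uint8, red, green, blue; 420x560 float32, m along the optical axis (not along the pixel's ray), 0 where there is no reading.
- camera_info(name): a dict with "fx", "fy", "cx", "cy" (pixels), "view" (4x4, takes a point from world to camera coordinates). Camera axes: x right, y down, z forward; pixel columns grow to the right and rows downward; lengths in m; the calibration is good to about 2 mm. A picture is of the moment at which its call begins: read the wrist's pose just before it. camera_info takes no time and is no camera call; for the wrist camera it gives the pose at the moment of the call.
A pose or a line that the arm cannot do raises arm.PlanningError and nothing moves.
- arm.hand_in(): hands the job in; it is judged then, once.
The state is a dict: "time": time; "joint_pos": joint angles; "qd": joint speeds; "effort": joint torques, N m; "position": TCP position; "eef_rot": TCP orientation; "ft_force": force on the tool from outside, world axes, zero at the start; "torque": the same for the moment, N m; "opening": finger opening in m; "grasp_force": force on a finger pad.
Only numpy, scipy, OpenCV 4.12 (cv2) and the standard library are available. Lean on these libraries where they do the work, as an engineer would, in place of code of your own. Each camera call takes 0.05 s, during which the arm holds its last target. There are 200 camera calls.

TASK

The sorting tray holds three metal blocks and one empty corner. By sliding each block just one place on, one at a time, into the space that is free, bring the block with the four big wells into the corner beside the black reader head. Keep the blocks flat on the tray floor (never lift or tip one), push gently, and leave all three released and pushed fully home into their corners, touching both of the guide bars there; do not disturb the things around the tray.

Things in the scene. Friction and masses are not known exactly. Their poses are not given: they have to be found in the camera images.
- tray: White plastic tray, fixed, any yaw. Origin: centre of its underside on the bench; x, y along its sides, z up. Inside 147 x 147 mm, no dividers, four places 2 by 2; floor 6 mm and rim 28 mm above the bench, walls 12 mm thick. Along each wall runs an aluminium guide bar (top 27 mm above the bench), locked anywhere 0 to 9 mm in from its wall, each differently.
- reader (a point): Round window on the black reader head, which is 28 mm high and wraps the outside of the tray's (+x, +y) corner; this point is at x = y = 99.5 mm in the tray's frame, 28 mm above the bench.
- vacant (a point): Middle of the place that is empty at the start, on the tray floor, x = y = -38 mm in the tray's frame, across from the reader. A block fully home here or in any other corner touches both guide bars there, with its centre 33.5 to 42.5 mm from the tray centre on each axis: the settings are not measured, feel for them. Pressing a block against bars or tray with over 25 N fails.
- vial_block: Bare steel block with FOUR BIG round wells (19 mm) in its top, 62 x 62 x 24 mm; black square grip post 14 x 14 mm in the middle of its top, from 24 to 40 mm above its underside. Origin: centre of the underside; x, y along its sides (as the tray's), z up. 0.28 to 0.42 kg. Starts in the (+x, -y) or (-x, +y) corner of the tray, parallel to it within 0.5 degrees, 0.5 to 11 mm short of both bars.
- tube_block: Same block, post, origin, mass and start play, but with EIGHT SMALL round wells (8 mm) around the post. Starts in the other one of the (+x, -y) and (-x, +y) corners.
- slide_block: Same block, post, origin, mass and start play, but with FOUR NARROW parallel slots (5 x 50 mm). Starts in the reader's (+x, +y) corner.
- rack: Bystander: white tube rack with eight holes, 110 x 55 x 48 mm, loose, 12 cm or more from the tray's centre. Origin: centre of its underside.
- jar: Bystander: amber jar, 52 mm across, 75 mm high, loose. Origin: centre of its underside.
- clip_box: Bystander: clear lidded box with a blue clip, 106 x 76 x 53 mm, loose. Origin: centre of its underside.

How it is judged (in metres and radians):
On the way, in this order (a step that is already met when the one before it is completed fails the run):
1. the tube block (eight small wells) is home in the corner that was empty (x of bar_nx_c0 in the frame of tube_block above -0.0385 m and y of bar_ny_c0 in the frame of tube_block above -0.0385 m), for 0.2 s.
2. the slide block (slots) is home in the corner the tube block left (((x of bar_px_c0 in the frame of slide_block below 0.0385 m and y of bar_ny_c0 in the frame of slide_block above -0.0385 m) or (x of bar_nx_c0 in the frame of slide_block above -0.0385 m and y of bar_py_c0 in the frame of slide_block below 0.0385 m))), for 0.2 s.
3. the vial block (four big wells) is home in the reader's corner (x of bar_px_c0 in the frame of vial_block below 0.0385 m and y of bar_py_c0 in the frame of vial_block below 0.0385 m), for 0.2 s.
At the end, for the whole second after the job is handed in: Vial block in the reader (+x, +y) corner, tube block in the (-x, -y) corner, slide block in the corner the tube block left; each within 1.5 mm of both guide bars of its corner, flat on the floor, released, at rest (all of step 1 and all of step 3 and ((x of bar_px_c0 in the frame of slide_block below 0.0385 m and y of bar_ny_c0 in the frame of slide_block above -0.0385 m) or (x of bar_nx_c0 in the frame of slide_block above -0.0385 m and y of bar_py_c0 in the frame of slide_block below 0.0385 m)) and linear speed of each of vial_block, tube_block, slide_block below 0.01 m/s and angle between each of vial_block, tube_block, slide_block's own z axis and vertical below 0.03 rad and z of each of vial_block, tube_block, slide_block in the frame of tray below 0.0075 m); the robot touches nothing.
It fails at once if a block is lifted more than 5 mm off the tray floor (z of any of vial_block, tube_block, slide_block in the frame of tray above 0.011 m).
It fails at once if a block is tipped by more than about 9 degrees (angle between any of vial_block, tube_block, slide_block's own z axis and vertical above 0.15 rad).
It fails at once if a block is pressed against the tray with more than 25 N (contact force between any of vial_block, tube_block, slide_block and tray above 25 N).
It fails at once if a bystander is moved by more than 15 mm (distance of any of rack, jar, clip_box from where it was at the start of the episode above 0.015 m).
It also fails if it takes over 64 s, if anything falls off the work surface, if the arm or the gripper's body presses on something with over 40 N, if the wrist force passes 120 N, or if a joint passes its speed limit or range.

## Working session

There is one attempt and no reset: what is moved stays moved. The work goes in short steps, each a Python script; the robot and the scene stay as the last script left them, time stands still between calls to the robot, and variables do not carry over. Pictures are saved under pics/ and viewed, at most 10 in all, crops included, and the job is handed in when it is done.

```bash
ls; mkdir -p pics
python3 - <<'E'
from cell import arm, readout, read_camera, camera_info
import cv2, numpy as np
for n in ("scene","wrist"):
    ci=camera_info(n); p,d=read_camera(n)
    cv2.imwrite(f"pics/{n}0.png",p[:,:,::-1]); np.savez(f"{n}0.npz",p=p,d=d,**ci)
    print(n,ci)
print(arm.grip_point_offset, readout.read_state())
E
```

```text
pics
scene {'fx': 416.53197891311845, 'fy': 416.53197891311845, 'cx': 283.04453124239586, 'cy': 212.54142275727963, 'view': array([[ 0.11884846,  0.99286288,  0.00991662, -0.11907735],
       [ 0.78833738, -0.08828479, -0.60887599, -0.37809605],
       [-0.60365488,  0.08018162, -0.79320344,  1.07657084],
       [ 0.        ,  0.        ,  0.        ,  1.        ]])}
wrist {'fx': 310.9479513844868, 'fy': 310.9479513844868, 'cx': 284.17098238687635, 'cy': 211.2988800221768, 'view': array([[ 0.31576424,  0.94883639, -0.00156455, -0.54917498],
       [ 0.91367316, -0.30361666,  0.27021895, -0.02727335],
       [ 0.25591855, -0.08675497, -0.96279763,  0.39210601],
       [ 0.        ,  0.        ,  0.        ,  1.        ]])}
0.0188 {'time': 0.1, 'joint_pos': array([ 6.56539398e+01,  5.03537231e+00,  7.86147209e+01,  4.13181663e-04,
        9.64649130e+01, -5.90684454e+00]), 'qd': array([-0.05413331, -0.08953293, -0.16933587, -0.03311886, -0.17329962,
       -0.0258333 ]), 'effort': array([ 2.25839314e-03, -3.41247761e+01, -3.03303766e+01,  7.19900848e-02,
        3.03477456e-02, -8.35756646e-05]), 'position': array([0.17375546, 0.52130476, 0.20442858]), 'eef_rot': array([[-9.48659911e-01,  3.16296818e-01, -8.34004957e-04],
       [ 3.16297846e-01,  9.48658178e-01, -1.82578249e-03],
       [ 2.13696432e-04, -1.99584062e-03, -9.99997985e-01]]), 'ft_force': array([ 0.57901378, -0.24300959, -0.02658861]), 'torque': array([-0.01937076,  0.00623756, -0.03273231]), 'grasp_force': 0.0, 'opening': 0.09394844395148683}
```

View pics/scene0.png

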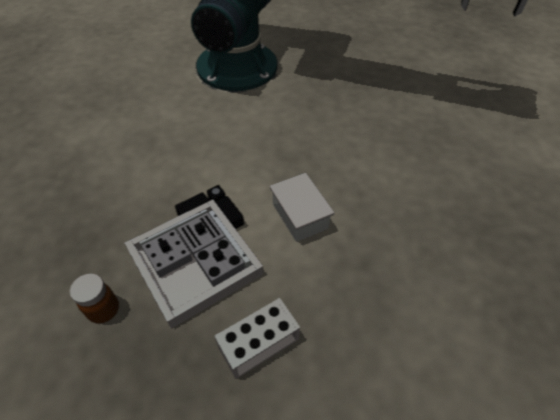

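View pics/wrist0.png

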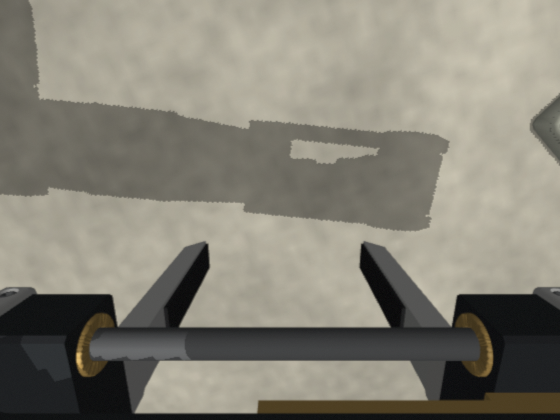

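The scene view shows the tray centred near (193,262). The reader is at its top corner (218,200), with the slide block next to it at (200,230). The tube block is at left (165,250), the vial block at right (219,258), and the empty place at the bottom (183,288). The jar is at (95,298), the rack at (258,335) and the box at (302,207). The wrist view shows only bench so far.

```bash
cat > h.py <<'E'
import numpy as np, cv2
from cell import arm, readout, read_camera, camera_info
def bp(ci,uv,z):
    """pixel -> world point on plane z"""
    V=np.array(ci["view"]);R,t=V[:3,:3],V[:3,3]
    uv=np.atleast_2d(uv).astype(float)
    r=np.c_[(uv[:,0]-ci["cx"])/ci["fx"],(uv[:,1]-ci["cy"])/ci["fy"],np.ones(len(uv))]@R
    o=-R.T@t
    return o+r*((z-o[2])/r[:,2])[:,None]
def down(a):
    """tool down, tool y axis at world angle a (rad)"""
    y=np.array([np.cos(a),np.sin(a),0]);z=np.array([0,0,-1.])
    return np.c_[np.cross(y,z),y,z]
E
python3 - <<'E'
from h import *
ci=dict(np.load("scene0.npz"))
px=[(208,203),(261,263),(176,320),(126,244)]
c=bp(ci,px,.028); print(c, c.mean(0))
for n,p,z in (("rd",(214,190),.028),("tube",(165,241),.046),("vial",(219,252),.046),("slide",(201,226),.046),("jar",(90,287),.075),("rack",(258,333),.048),("box",(302,200),.053)): print(n,bp(ci,p,z))
import itertools
cc=c.mean(0)
for a in np.radians(np.arange(-180,180,30)):
    for h in (.25,):
        print(np.degrees(a), arm.inverse_kinematics([cc[0],cc[1],h],down(a)) )
E
```

```text
[[ 0.47059201 -0.07535734  0.028     ]
 [ 0.60811306  0.01018274  0.028     ]
 [ 0.69220752 -0.12535555  0.028     ]
 [ 0.545058   -0.21449793  0.028     ]] [ 0.57899265 -0.10125702  0.028     ]
rd [[ 0.44030606 -0.06385052  0.028     ]]
tube [[ 0.55883475 -0.1446957   0.046     ]]
vial [[ 0.59043657 -0.05637639  0.046     ]]
slide [[ 0.53468721 -0.08547597  0.046     ]]
jar [[ 0.64802576 -0.24150831  0.075     ]]
rack [[ 0.73438822 -0.00447591  0.048     ]]
box [[0.50276402 0.09307072 0.053     ]]
-180.0 None
-150.0 [-1.54456733e+01  9.64585105e+00  6.83577404e+01 -2.54444375e-14
  1.01996409e+02  1.34554327e+02]
-119.99999999999999 [-1.54456733e+01  9.64585105e+00  6.83577404e+01 -2.54444375e-14
  1.01996409e+02  1.04554327e+02]
-90.0 [-1.54456733e+01  9.64585105e+00  6.83577404e+01 -2.54444375e-14
  1.01996409e+02  7.45543267e+01]
-59.99999999999999 [-1.54456733e+01  9.64585105e+00  6.83577404e+01 -2.54444375e-14
  1.01996409e+02  4.45543267e+01]
-29.999999999999996 [-1.54456733e+01  9.64585105e+00  6.83577404e+01 -2.54444375e-14
  1.01996409e+02  1.45543267e+01]
0.0 [-1.54456733e+01  9.64585105e+00  6.83577404e+01 -2.54444375e-14
  1.01996409e+02 -1.54456733e+01]
29.999999999999996 [-1.54456733e+01  9.64585105e+00  6.83577404e+01 -2.54444375e-14
  1.01996409e+02 -4.54456733e+01]
59.99999999999999 [-1.54456733e+01  9.64585105e+00  6.83577404e+01 -2.54444375e-14
  1.01996409e+02 -7.54456733e+01]
90.0 [-1.54456733e+01  9.64585105e+00  6.83577404e+01 -2.54444375e-14
  1.01996409e+02 -1.05445673e+02]
119.99999999999999 [-1.54456733e+01  9.64585105e+00  6.83577404e+01 -2.54444375e-14
  1.01996409e+02 -1.35445673e+02]
150.0 None
```

Run:
```python
from h import *
a=np.radians(31.7);R=down(a)
c=np.array([.579,-.101,0])
arm.movep(c-.085*R[:,0]+[0,0,.11],R)
arm.grip(.034,15)
ci=camera_info("wrist");p,d=read_camera("wrist")
np.savez("w1.npz",p=p,d=d,**ci)
s=readout.read_state();print(s["time"],s["position"],s["opening"],s["ft_force"])
# rectified top view at block top z=.03, tray-ish frame, 3 px/mm... 
x=R[:,1]*-1 if 0 else None
yaw=np.radians(121.7);X=np.array([np.cos(yaw),np.sin(yaw),0]);Y=np.array([-np.sin(yaw),np.cos(yaw),0])
V=np.array(ci["view"]);K=np.array([[ci["fx"],0,ci["cx"]],[0,ci["fy"],ci["cy"]],[0,0,1]])
def rect(z,S=2.5,N=580):
    # out pixel (u,v): x=(u-N/2)/S mm, y=-(v-N/2)/S
    A=np.c_[X/S/1e3,-Y/S/1e3,c+[0,0,z]-(X-Y)*N/2/S/1e3]
    H=K@(V[:3,:3]@A+np.c_[np.zeros((3,2)),V[:3,3]])
    return cv2.warpPerspective(p,np.linalg.inv(H),(N,N))
cv2.imwrite("pics/r030.png",rect(.030)[:,:,::-1])
```

```text
4.1 [ 0.62365383 -0.17333218  0.11000858] 0.03391413407248122 [ 0.38017036  0.02044668 -0.24588189]
```

View pics/r030.png

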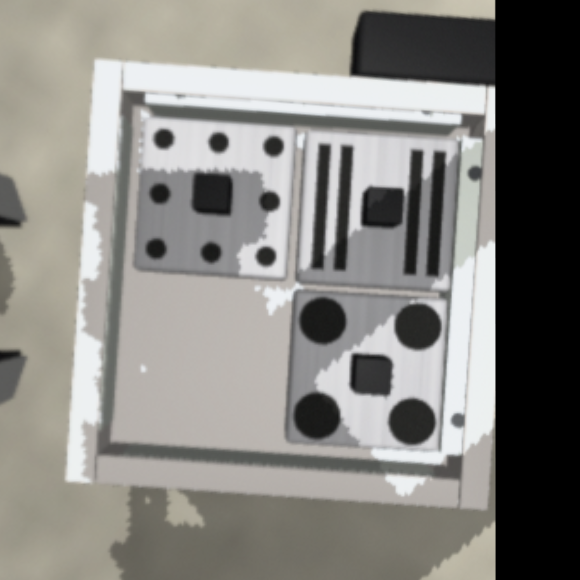

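The rectified view confirms the layout: tube block at (-x,+y), post near (212,194); slide block at the reader's corner, post near (383,207); vial block at (+x,-y), post near (371,374). (-x,-y) is empty. Edges slope about 3.7°, so the tray yaw is about 118°. There is a 2–3 mm gap for the tube block past the vial block.

```bash
cat >> h.py <<'E'
def rectify(f,yaw,c,z,S=2.5,N=580):
    X=np.array([np.cos(yaw),np.sin(yaw),0]);Y=np.array([-np.sin(yaw),np.cos(yaw),0])
    V=f["view"];K=np.array([[f["fx"],0,f["cx"]],[0,f["fy"],f["cy"]],[0,0,1]])
    A=np.c_[X/S/1e3,-Y/S/1e3,np.r_[c[:2],z]-(X-Y)*N/2/S/1e3]
    H=K@(V[:3,:3]@A+np.c_[np.zeros((3,2)),V[:3,3]])
    return cv2.warpPerspective(f["p"],np.linalg.inv(H),(N,N),flags=cv2.INTER_CUBIC)
E
python3 - <<'E'
from h import *
f=dict(np.load("w1.npz"));c=np.array([.579,-.101]);y0=np.radians(118)
g=cv2.cvtColor(rectify(f,y0,c,.029),cv2.COLOR_RGB2GRAY)
l=cv2.createLineSegmentDetector().detect(g)[0][:,0]
d=l[:,2:]-l[:,:2];L=np.hypot(*d.T);an=(np.degrees(np.arctan2(d[:,1],d[:,0]))+45)%90-45
k=(L>45)&(abs(an)<3)&(l.max(1)<520)
for s,a,n in sorted(zip(l[k].tolist(),an[k],L[k]),key=lambda q:-q[2])[:24]: print(np.round(s),round(a,2),round(n))
print("wmedian",np.median(np.repeat(an[k],L[k].astype(int))))
m=cv2.cvtColor(rectify(f,y0,c,.038),cv2.COLOR_RGB2GRAY)
n,lab,st,ce=cv2.connectedComponentsWithStats((m<70).astype(np.uint8))
for i in range(1,n):
    if 700<st[i,4]<3000: print(st[i],(ce[i]-290)/2.5*[1,-1])
cv2.imwrite("pics/r118.png",cv2.cvtColor(g,cv2.COLOR_GRAY2BGR))
E
```

```text
[479.  72.  81.  71.] 0.14 399
[118. 453. 457. 454.] 0.27 339
[122. 116. 120. 452.] 0.24 336
[452. 124. 451. 442.] 0.19 317
[134. 112. 448. 113.] 0.22 314
[444. 127. 138. 125.] 0.35 306
[143.  99. 438. 100.] 0.21 295
[394. 468. 107. 467.] 0.25 288
[187. 496. 469. 497.] 0.19 283
[ 78. 216.  77. 494.] 0.25 279
[407. 104. 239. 103.] 0.48 168
[471. 399. 472. 247.] 0.23 153
[475. 244. 474. 397.] 0.22 153
[283. 276. 283. 128.] 0.03 147
[447. 438. 447. 291.] -0.06 147
[293. 438. 292. 291.] -0.12 147
[297. 293. 298. 438.] -0.31 145
[293. 278. 293. 133.] -0.07 145
[437. 283. 293. 283.] 0.01 144
[297. 129. 297. 268.] -0.07 139
[298. 288. 436. 287.] -0.44 138
[110. 249. 108. 114.] -0.75 135
[346.   5. 476.   5.] 0.23 130
[301. 278. 428. 278.] -0.09 128
wmedian 0.18774414
[ 310  148   10  119 1080] [ 9.62111111 32.89666667]
[ 331  148   11  119 1121] [18.41070473 32.31685995]
[ 399  148   11  119 1245] [45.61317269 32.35405622]
[ 420  148   12  119 1293] [54.34400619 32.96921887]
[ 190  183   38   39 1393] [-32.70409189  35.35965542]
[ 355  186   38   38 1375] [33.40625455 34.38661818]
[ 301  295   44   45 1535] [ 13.07934853 -10.87869707]
[ 394  296   43   43 1453] [ 50.0220234  -10.70144529]
[ 354  348   38   37 1344] [ 33.0360119  -30.35119048]
[ 302  388   44   44 1517] [ 13.17257746 -47.92063283]
[ 394  388   44   43 1442] [ 50.22385576 -47.65270458]
```

View pics/r118.png

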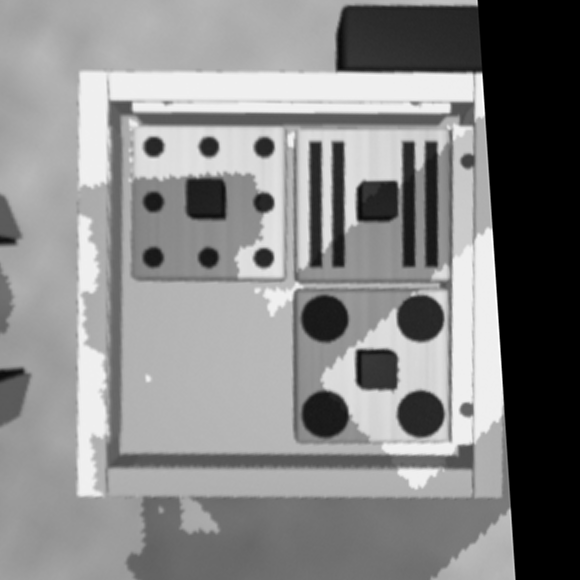

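The tray is square in this view at yaw 117.8°, with its centre near pixel (290,284). The post bases are at (209,202), (373,205) and (372,365). I'll start with the tube block.

```bash
cat >> h.py <<'E'
C=np.array([.579,-.101]);YAW=np.radians(117.8)
TX=np.array([np.cos(YAW),np.sin(YAW),0]);TY=np.array([-np.sin(YAW),np.cos(YAW),0])
RT=down(YAW+np.pi/2-np.pi)   # tool y along tray -y
Z=.0335
def W(x,y,z=Z): return np.r_[C,z]+TX*x+TY*y     # rectified-image frame -> world (tray centre at y=+.0024)
def now():
    s=readout.read_state();p=s["position"]-np.r_[C,0];F=s["ft_force"]
    return s["time"],np.array([p@TX,p@TY,p[2]]),np.array([F@TX,F@TY,F[2]])
def pr(m=""):
    t,p,F=now();print(m,round(t,2),np.round(p*1e3,2),np.round(F,2),round(readout.read_state()["grasp_force"],1))
def grasp(x,y,squeeze=15):
    arm.movep(W(x,y,.065),RT);arm.move_l(W(x,y),RT,rate=.08);arm.sleep(.1);pr("down")
    arm.grip(.010,squeeze);arm.sleep(.1);pr("gripped")
    return [x,y]
def feel(tgt,ax,sgn,lim,thr=6.,step=.0006):
    """creep along tray axis ax until the force rises by thr; tgt = commanded [x,y]"""
    F0=None
    for i in range(int(lim/step)):
        tgt[ax]+=sgn*step
        arm.move_l(W(*tgt),RT,rate=.02);arm.sleep(.03)
        t,p,F=now();f=-F[ax]*sgn
        if F0 is None: F0=f if f<4 else 0
        if f-F0>thr or f>thr+3 or abs(F[2])>15: pr(f"contact ax{ax}{sgn:+d} n={i}");return True
    pr("NO contact");return False
E
python3 - <<'E'
from h import *
t=grasp(-.0326,.0353)
feel(t,0,-1,.013)
print(t)
E
```

```text
down 5.16 [-32.79  35.15  33.62] [-0.37 -0.38 -0.13] 0.0
gripped 5.71 [-32.7   34.99  33.86] [ 0.11 -0.49  0.49] 15.0
contact ax0-1 n=19 11.38 [-41.9   35.39  33.84] [10.91  1.08  8.43] 15.0
[-0.04460000000000006, 0.0353]
```

Run:
```python
from h import *
pr()
ci=camera_info("wrist");p,d=read_camera("wrist")
f=dict(p=p,**ci);f["view"]=np.array(f["view"])
np.savez("w2.npz",p=p,d=d,**ci)
cv2.imwrite("pics/w2.png",np.hstack([rectify(f,YAW,C,.029,2,400)])[:,:,::-1])
```

```text
11.38 [-41.9   35.39  33.84] [10.91  1.08  8.43] 15.0
```

View pics/w2.png

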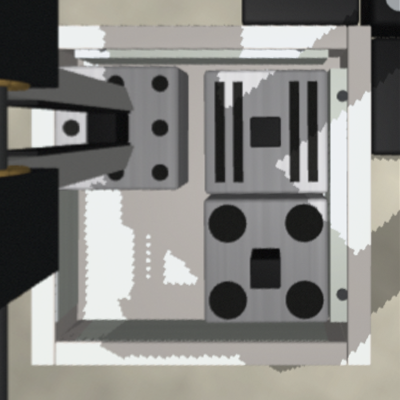

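The right edge of the tube block is at x≈183 and its outer wells are at x≈160, so it moved with the gripper to about -42 mm. It is flat and against the -x bar. Next is the -y slide.

```bash
python3 - <<'E'
s=open("h.py").read()
i=s.index("def feel")
s=s[:i]+'''def feel(tgt,ax,sgn,lim,thr=6.5,step=.0013):
    """creep along tray axis ax until the force reaches thr; tgt = commanded [x,y]"""
    d=0;log=[]
    while d<lim:
        tgt[ax]+=sgn*step;d+=step
        arm.move_l(W(*tgt),RT,rate=.03)
        t,p,F=now();f=-F[ax]*sgn;log.append((round(p[ax]*1e3,1),round(f,1)))
        if f>3.5: step=.0008
        if f>thr or abs(F[2])>15: pr(f"contact ax{ax}{sgn:+d}");print(log);return True
    pr("NO contact");print(log);return False
def go(tgt,x=None,y=None,rate=.06):
    if x is not None:tgt[0]=x
    if y is not None:tgt[1]=y
    arm.move_l(W(*tgt),RT,rate=rate);pr("go")
'''
open("h.py","w").write(s)
E
python3 - <<'E'
from h import *
t=[-.0446,.0353]
go(t,x=-.0418)
go(t,y=0);go(t,y=-.028)
feel(t,1,-1,.014)
print(t)
E
```

```text
go 11.68 [-41.81  35.39  33.81] [3.81 0.56 5.4 ] 15.0
go 12.42 [-41.86   2.11  33.79] [4.2  5.96 6.94] 15.0
go 13.03 [-41.9  -26.19  33.79] [3.53 4.89 8.54] 15.0
contact ax1-1 13.28 [-41.93 -26.68  33.79] [4.62 6.84 8.06] 15.0
[(np.float64(-26.7), np.float64(6.8))]
[-0.0418, -0.0293]
```

```bash
sed -i 's/^Z=.0335/Z=.0337/; s/def W(x,y,z=Z): return/def W(x,y,z=None):\n    z=Z if z is None else z\n    return/' h.py
python3 - <<'E'
import h
from h import *
t=[-.0418,-.0293]
for k in range(6):
    h.Z+=.0003; go(t,y=t[1]+(.0005 if k<1 else 0))
    if now()[2][2]<2: break
print(h.Z)
feel(t,1,-1,.016,thr=8)
print(t)
E
```

```text
go 13.53 [-41.89 -26.67  33.81] [3.12 5.16 6.28] 15.0
go 13.78 [-41.88 -26.67  33.79] [3.98 4.05 4.92] 15.0
go 14.03 [-41.91 -26.68  33.82] [2.96 5.11 4.34] 15.0
go 14.28 [-41.85 -28.04  33.84] [ 1.74  2.06 -1.05] 15.0
0.03490000000000001
contact ax1-1 17.53 [-41.86 -40.99  34.79] [0.72 8.73 2.02] 15.0
[(np.float64(-30.4), np.float64(1.1)), (np.float64(-31.7), np.float64(-0.1)), (np.float64(-32.9), np.float64(0.2)), (np.float64(-34.1), np.float64(1.0)), (np.float64(-35.4), np.float64(-1.1)), (np.float64(-36.7), np.float64(-0.0)), (np.float64(-38.0), np.float64(0.3)), (np.float64(-39.3), np.float64(-0.3)), (np.float64(-40.6), np.float64(-0.3)), (np.float64(-40.8), np.float64(4.3)), (np.float64(-40.9), np.float64(6.0)), (np.float64(-40.9), np.float64(7.2)), (np.float64(-41.0), np.float64(8.7))]
[-0.0418, -0.044200000000000024]
```

Run:
```python
import h
from h import *
h.Z=.0349
t=[-.0418,-.0442]
feel(t,0,-1,.006,thr=6)
go(t,x=t[0]+.0008)
h.Z=.0344; go(t)
feel(t,0,-1,.006,thr=6);pr()
arm.grip(.034);arm.sleep(.05);pr("rel")
arm.move_l(W(-.043,-.0415,.070),RT,rate=.15)
f=dict(camera_info("wrist"));f["view"]=np.array(f["view"]);p,d=read_camera("wrist");f["p"]=p
np.savez("w3.npz",d=d,**f)
cv2.imwrite("pics/w3.png",rectify(f,YAW,C,.029,2,420)[:,:,::-1])
```

```text
contact ax0-1 18.03 [-42.05 -41.    34.48] [6.07 8.63 2.18] 15.0
[(np.float64(-42.0), np.float64(2.7)), (np.float64(-42.0), np.float64(6.1))]
go 18.28 [-42.01 -41.    34.5 ] [3.38 8.89 1.75] 15.0
go 18.53 [-42.   -40.99  34.23] [3.82 9.49 2.38] 15.0
contact ax0-1 18.78 [-42.07 -40.99  34.24] [ 6.37 11.01  4.76] 15.0
[(np.float64(-42.1), np.float64(6.4))]
 18.78 [-42.07 -40.99  34.24] [ 6.37 11.01  4.76] 15.0
rel 19.37 [-45.09 -44.55  34.63] [-0.24  0.01 -0.08] 0.0
```

View pics/w3.png

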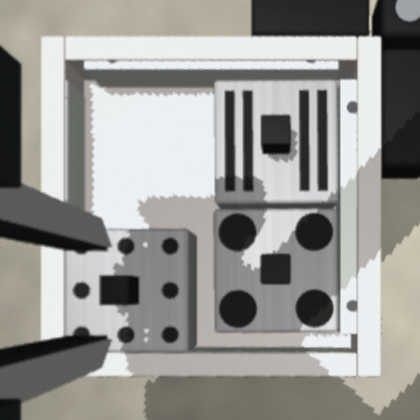

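The tube block sits in the lower-left corner at (119,290), touching the left and lower bars. The slide block at (276,142) and the vial block at (276,269) haven't moved. Next is the slide block.

Run:
```python
import h
from h import *
h.Z=.0343
t=grasp(.033,.0342)
if feel(t,1,1,.012,thr=5.5,step=.0015):
    p=now()[1]; print("y home",p)
    go(t,y=p[1]+.0003)
    go(t,x=0); go(t,x=-.036)
```

```text
down 20.95 [32.79 34.   34.42] [-0.63  1.42  1.17] 0.0
gripped 21.5 [32.85 33.91 34.7 ] [ 0.59 -0.27  0.8 ] 15.0
contact ax1+1 23.0 [32.73 39.95 34.75] [-0.53 -8.02  2.94] 15.0
[(np.float64(35.1), np.float64(1.8)), (np.float64(36.9), np.float64(2.5)), (np.float64(38.5), np.float64(2.8)), (np.float64(39.9), np.float64(3.6)), (np.float64(39.9), np.float64(5.3)), (np.float64(39.9), np.float64(8.0))]
y home [0.03272908 0.03994567 0.03475338]
go 23.25 [32.72 39.88 34.7 ] [-1.56 -3.82  5.06] 15.0
go 23.95 [ 2.13 39.91 34.67] [ 4.76 -3.72  7.47] 15.0
go 24.7 [-33.69  39.94  34.72] [ 4.77 -2.73  9.17] 15.0
```

Run:
```python
import h
from h import *
h.Z=.0347
t=[-.036,.0402]
go(t)
for k in range(3):
    if now()[2][2]<3.5: break
    h.Z+=.0003; go(t)
feel(t,0,-1,.012,thr=8.5,step=.0015)
feel(t,1,1,.005,thr=6)
p=now()[1]; go(t,x=p[0]-.0008,y=p[1]+.0008)
print(h.Z)
arm.grip(.034);arm.sleep(.05);pr("rel")
arm.move_l(W(t[0],t[1],.070),RT,rate=.15)
```

```text
go 24.95 [-33.68  39.96  34.71] [ 3.86 -2.89  6.68] 15.0
go 25.2 [-33.63  39.99  34.67] [ 4.76 -4.7   5.84] 15.0
go 25.45 [-33.67  39.96  34.71] [ 4.02 -4.75  4.8 ] 15.0
go 25.7 [-33.65  39.95  34.72] [ 4.43 -4.49  2.73] 15.0
contact ax0-1 28.7 [-41.87  40.02  34.76] [ 8.51 -3.74  6.  ] 15.0
[(np.float64(-34.5), np.float64(4.8)), (np.float64(-35.0), np.float64(5.9)), (np.float64(-35.8), np.float64(5.6)), (np.float64(-36.5), np.float64(4.5)), (np.float64(-37.3), np.float64(4.5)), (np.float64(-38.1), np.float64(5.5)), (np.float64(-38.9), np.float64(6.2)), (np.float64(-39.7), np.float64(5.2)), (np.float64(-40.5), np.float64(5.6)), (np.float64(-41.3), np.float64(5.6)), (np.float64(-41.8), np.float64(6.7)), (np.float64(-41.9), np.float64(8.5))]
contact ax1+1 28.95 [-41.84  40.02  34.77] [ 8.28 -6.95  4.29] 15.0
[(np.float64(40.0), np.float64(6.9))]
go 29.2 [-41.17  40.01  34.74] [ 1.14 -5.49  1.01] 15.0
0.03560000000000001
rel 29.78 [-42.62  41.16  35.41] [ 0.17  0.38 -0.02] 0.0
```

Run:
```python
import h
from h import *
h.Z=.0347
t=grasp(.0328,-.030)
if feel(t,0,1,.014,thr=6,step=.0015):
    p=now()[1]
    h.Z+=.0004; go(t,x=p[0]+.0002)
    go(t,y=0); go(t,y=.034)
```

```text
down 31.28 [ 32.39 -30.13  35.05] [0.21 0.04 0.28] 0.0
gripped 31.83 [ 32.66 -30.42  35.19] [ 0.23 -0.86  1.73] 15.0
contact ax0+1 32.58 [ 34.28 -30.2   35.25] [-6.17 -0.6   0.43] 15.0
[(np.float64(33.6), np.float64(2.3)), (np.float64(34.2), np.float64(4.3)), (np.float64(34.3), np.float64(6.2))]
go 32.83 [ 34.13 -30.08  35.18] [-3.47 -0.72  0.72] 15.0
go 33.48 [34.22  0.71 35.16] [-4.3   0.32  1.19] 15.0
go 34.2 [34.26 33.76 35.17] [-4.03 -1.05 -0.13] 15.0
```

Run:
```python
import h
from h import *
h.Z=.0350
t=[.0345,.034]
ok=feel(t,1,1,.012,thr=7.5,step=.0015)
ok&=feel(t,0,1,.005,thr=6)
arm.sleep(.1);pr("pressed")
arm.grip(.034);arm.sleep(.05);pr("rel")
arm.move_l(W(t[0],t[1],.070),RT,rate=.15)
# second press on the slide block
t=grasp(-.0415,.040)
feel(t,0,-1,.008,thr=6);feel(t,1,1,.005,thr=5);arm.sleep(.1);pr("pressed")
arm.grip(.034);arm.sleep(.05);pr("rel")
arm.move_l(W(t[0],t[1],.070),RT,rate=.15)
arm.movep(W(-.085*0,-.075,.11),RT);arm.sleep(.2)
f=dict(camera_info("wrist"));f["view"]=np.array(f["view"]);p,d=read_camera("wrist");f["p"]=p
np.savez("w4.npz",d=d,**f);pr()
cv2.imwrite("pics/w4.png",rectify(f,YAW,C,.029,2.5,580)[:,:,::-1])
```

```text
contact ax1+1 35.95 [34.32 39.96 35.34] [-4.89 -8.36 -2.53] 15.0
[(np.float64(34.7), np.float64(2.4)), (np.float64(36.0), np.float64(3.1)), (np.float64(37.5), np.float64(3.1)), (np.float64(39.0), np.float64(2.9)), (np.float64(39.9), np.float64(4.1)), (np.float64(39.9), np.float64(6.6)), (np.float64(40.0), np.float64(8.4))]
contact ax0+1 36.2 [34.39 39.99 35.47] [-6.87 -8.47 -4.09] 15.0
[(np.float64(34.4), np.float64(6.9))]
pressed 36.3 [34.4  40.   35.47] [-7.22 -8.38 -4.51] 15.0
rel 36.88 [36.13 43.33 34.82] [1.21 0.47 0.17] 0.0
down 38.3 [-41.59  39.69  35.44] [-1.11  0.43  0.18] 0.0
gripped 38.85 [-41.71  39.85  35.4 ] [0.17 0.32 1.83] 15.0
contact ax0-1 39.6 [-42.39  39.83  35.36] [6.63 0.62 6.75] 15.0
[(np.float64(-42.1), np.float64(3.6)), (np.float64(-42.4), np.float64(5.9)), (np.float64(-42.4), np.float64(6.6))]
contact ax1+1 40.35 [-42.46  39.99  35.45] [ 6.05 -5.98  2.82] 15.0
[(np.float64(39.9), np.float64(1.9)), (np.float64(40.0), np.float64(4.9)), (np.float64(40.0), np.float64(6.0))]
pressed 40.45 [-42.43  39.97  35.47] [ 6.3  -6.85  3.63] 15.0
rel 41.03 [-44.59  43.66  34.87] [-0.57 -0.41  0.71] 0.0
 42.26 [ -0.66 -73.35 109.19] [-0.54 -0.4   0.44] 0.0
```

View pics/w4.png

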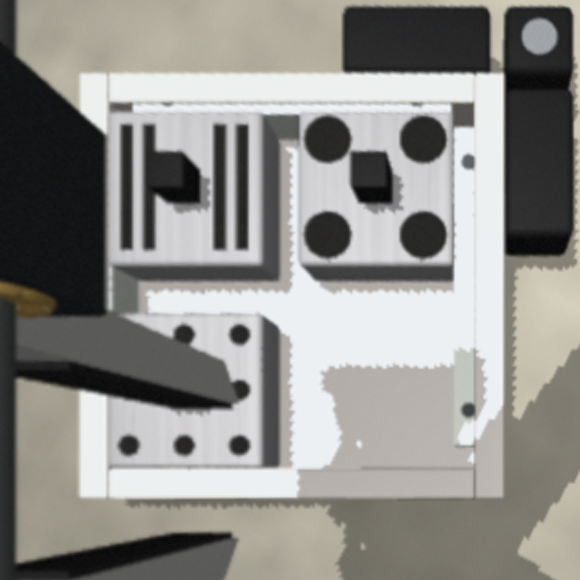

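The picture shows all three blocks flush with their bars: slide at top left (edges x≈109–263), vial in the reader's corner (300–452), and tube at bottom left (right edge 262, in line with the slide block). The gripper is clear of everything, so I'm handing in.

Run:
```python
from h import *
print(arm.hand_in());pr()
```

```text
the job is handed in; nothing more can be done
None
the job is handed in; nothing more can be done
```

I handed the job in: the vial block is in the reader's corner, the tube block in the corner that was empty, and the slide block where the tube block started. All three are released and were felt home against both bars; the arm's clock read about 42 s of the 64 s allowed, but the hand-in call returned no verdict.

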